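# Fit the ribbon die and hold the biscuit press open for filling

## Task

Get the biscuit press ready for filling: take the ribbon die (the plate with one long slit) out of the wooden die block, stand it in the slot at the outlet end of the press, fully down, and let go of it. Then pull the press's spring-loaded plunger back by its upright black grip until the dark line across the white pusher block is level with the pointer on the trough rim, and finish while still gripping it and holding it there, because I need the trough open to fill it. Leave the other dies, the pointer and the things around as they are.

Things in the scene. Friction and masses are not known exactly. Their poses are not given: they have to be found in the camera images.
- press: the biscuit press, fixed: grey base plate 290 x 96 mm and on it an open steel trough (46 mm wide inside, floor 45 mm, rims 91 mm above the table), an aluminium die slot at one end, a spring barrel and black grip at the other. Origin on the table under the trough's middle line; x runs along the trough to the die slot (outlet), -x to the grip; the base spans x = -120 to +170 mm
- die_seat (a point): middle of the die slot's bottom, 110 mm along the press's x, 45 mm above the table; axes as the press's. The slot, open at the top, takes a die on edge, its faces square to x: 10 mm wide (x), 60 mm long (y). Only the die's side edges run in it, between lips flared at the top that end 97 mm above the table; a seated die reaches 113 mm. The resting pusher is 25 mm behind it, top at 87 mm
- ribbon_die: the steel ribbon die: a plate 6 mm thick, 56 mm wide, 68 mm tall with one slit 37 x 9 mm across it; about 90 g. Origin at the middle of its lower edge, z up along its height, x square to its faces, y along its width. It starts standing in one of the block's three slots, the lower 13 mm sunk; front and back are alike, either may face the outlet
- round_die: a die of the same outer size with one round hole of 28 mm; origin and axes as for the ribbon die; leave it in the block
- finger_die: a die of the same outer size with a row of three round 11 mm holes; origin and axes as for the ribbon die; leave it in the block
- die_block: the wooden die block, fixed, 50 mm (x) x 215 mm (y) x 22 mm high, origin at the centre of its underside; three slots side by side along y, 68 mm apart, each 8 mm wide (x), 60 mm long (y) and 13 mm deep, so the dies stand on edge 9 mm above the table with their faces to x and reach up to 77 mm
- plunger: the spring-return plunger: white pusher block in the trough, steel rod out through the spring barrel, black upright grip. Its frame is the press's when at rest and moves with it as it is pulled along the press's -x, at most 95 mm; the spring draws it home with about 3 N at rest, 0.11 N more per mm (about 10 N at 60 mm)
- plunger_grip (a point): point to grip on the plunger's upright black grip, on its middle line, 111 mm above the table, 174 mm along the press's -x at rest; axes as the press's. The grip is 14 mm thick (x), 44 mm wide (y), its top at 131 mm; at rest its face is 52 mm from the end of the spring barrel (barrel top 82 mm); the rod passes 44 mm below this point
- plunger_line (a point): middle of the dark line across the top of the white pusher block (block 20 mm long, 44 mm wide), axes as the press's; with the plunger at rest 70 mm along the press's x
- pointer_tip (a point): tip of the dark metal pointer on the black rider that is clamped on the trough's rim (press's +y side), axes as the press's; the rider is set anew each time, 44 to 76 mm behind the plunger line's rest place, and is not to be moved. The line is level with the pointer when both have the same x along the press
- jar_white_cap: bystander: spice jar with white cap, 56 mm across, 111 mm tall; origin at the centre of its underside
- jar_black_cap: bystander: spice jar with black cap, 51 mm across, 81 mm tall; origin at the centre of its underside
- measuring_jug: bystander: clear measuring jug with handle, 120 x 169 x 135 mm tall; origin at the centre of its underside
- scraper: bystander: long scraper with black handle lying flat, 297 x 52 x 16 mm, along its x; origin at the centre of its underside
- mug: bystander: white mug with handle, 92 x 123 x 95 mm tall; origin at the centre of its underside
- nut_tin: bystander: small rectangular tin, 36 x 56 x 67 mm tall; origin at the centre of its underside
There are look-alikes about, which are no part of the job. What is shaped like the ribbon_die but orange or pink is not meant.

How it is judged:
On the way, in this order (a step that is already met when the one before it is completed fails the run):
1. the ribbon die stands fully down in the press's slot and has been let go (x of ribbon_die in the frame of die_seat between -0.005 and 0.005 m and y of ribbon_die in the frame of die_seat between -0.006 and 0.006 m and z of ribbon_die in the frame of die_seat between -0.004 and 0.004 m and angle between ribbon_die's own z axis and vertical below 0.12 rad and angle between the x axis of ribbon_die and the x axis of press, either way round below 0.15 rad and contact force between the fingers and ribbon_die below 0.2 N), for 0.2 s.
2. the plunger, in the fingers, is drawn back to the pointer (all of step 1 and x of plunger_line in the frame of pointer_tip between -0.005 and 0.005 m and contact force between the fingers and plunger above 3 N), for 0.5 s.
At the end, for the whole second after the job is handed in: The ribbon die stands upright in the die slot, within 4 mm of its bottom and 6 mm of its middle, released and still; the fingers still grip the plunger (more than 3 N) and hold it at rest with its line within 5 mm of the pointer tip along the press (all of step 2 and linear speed of plunger below 0.01 m/s and linear speed of ribbon_die below 0.02 m/s); the arm keeps its last pose, push and grip.
It fails at once if another die was taken out or pushed about (20 mm) (distance of any of round_die, finger_die from where it was at the start of the episode above 0.02 m).
It fails at once if the pointer was shifted (4 mm) (distance of pointer_tip from where it was at the start of the episode above 0.004 m).
It fails at once if a thing standing around was knocked away (30 mm) (distance of any of jar_white_cap, jar_black_cap, measuring_jug, scraper, mug, nut_tin from where it was at the start of the episode above 0.03 m).
It also fails if it takes over 64 s, if anything falls off the work surface, if the arm or the gripper's body presses on something with over 40 N, if the wrist force passes 120 N, or if a joint passes its speed limit or range.

## Robot

A 6-joint arm with a two-finger parallel gripper is mounted at the origin on a cart in front of the work surface, level with it; the furniture and walls round the work are solid. World frame = base frame: x ahead of the robot, y to its left, z up, the work surface at z = 0. Lengths are in m, angles in rad, forces in N, time in s.
With the tool pointing down it reaches from about 0.375 to 0.975 m from the base axis. Payload 3.8 kg.
Tool frame: the origin (TCP) lies at the very end of the fingers, on their centre line; the grasp point (between the pads) lies 19 mm behind it; z points along the fingers, y is the line along which they close (so a half turn about z gives the same grasp; the last joint's range is limited). The gripper opens to 85 mm and grips with 20 to 120 N. Pads are 22 mm wide; open, the fingers measure 114 mm over their backs; the gripper's body (76 mm by 85 mm) begins 54 mm behind the grasp point. The pads swing forward as they close: fully open they stand 13 mm farther back than shut.
Start: joints at [1.154, 0.264, 1.604, -0, 1.274, -0.037], TCP at [0.25, 0.627, 0.231] pointing down, gripper open.
Joint ranges: [-2.63, 2.63], [-0.94, 2.18], [0.31, 2.57], [-1.31, 4.45], [0, 2.66], [-2.55, 2.55]. Speed limits (rad/s): [2.57, 2.57, 3.14, 3.14, 3.14, 3.14].

## Interface

Orientations are given as a rotation vector (axis times angle).
In Python, from workcell import read_state, read_camera, calibration, finish_job gives the robot as it stands.
- The arm moves only by the tool step_arm, never from a script. Its argument "commands" is a list of rows, each an object of numbers: "fingers": the gripper's target within -1 to 1 (shut at 1, half-way at 0, fully open at -1); "dx", "dy", "dz": the shift along the tool's x, y, z in m; "roll": the turn about the tool's z in degrees. In form: [{"fingers": .., "dx": .., "dy": .., "dz": .., "roll": ..}, ...]. A call has 1 to 8 rows; each row is the pose to reach, as a shift and turn from the pose commanded when the call began, along the tool's axes at that moment; what a row does not reach only later rows make up. A row lasts 1/8 s, in which the tool goes at most 62.5 mm and 10.7 degrees, less where a joint would pass 70% of its speed; a pose out of reach is approached as far as the arm can. A call with a gripper value outside its range is refused whole. The fingers move at their own pace and stop on an object; "squeeze" is the grip in N (left out, the last holds). Time passes only in rows, so rows that repeat a pose let the fingers close. It gives the time, the measured TCP pose, the force, the opening and the grip force at its end, in the units of the state.
- read_state(): the state, without advancing time (a new reading comes with each control period).
- read_camera(name): name is "scene" or "top" or "wrist"; returns (picture, depth): 480x640x3 uint8, blue, green, red; 480x640 float32, m along the optical axis (not along the pixel's ray), 0 where there is no reading.
- calibration(name): a dict with "intrinsics" (3x3 intrinsics, pixels), "world_to_cam" (4x4, takes a point from world to camera coordinates). Camera axes: x right, y up, looking along -z (the intrinsics and any distortion apply to the point x, -y, -z); pixel columns grow to the right and rows downward; lengths in m; the calibration is good to about 2 mm. A picture is of the moment at which its call begins: read the wrist's pose just before it. calibration takes no time and is no camera call; for the wrist camera it gives the pose at the moment of the call.
- finish_job(): hands the job in; it is judged then, once.
The state is a dict: "time": time; "q": joint angles; "joint_vel": joint speeds; "joint_torque": joint torques, N m; "tool_pos": TCP position; "tcp_rot": TCP orientation; "wrist_force": force on the tool from outside, world axes, zero at the start; "torque": the same for the moment, N m; "width": opening from 0.0 (shut) to 1.0 (fully open); "grip_force": force on a finger pad.
Only numpy, scipy, OpenCV 4.12 (cv2) and the standard library are available. Lean on these libraries where they do the work, as an engineer would, in place of code of your own. Each camera call takes 0.05 s, during which the arm holds its last target. There are 200 camera calls.

## Working session

There is one attempt and no reset: what is moved stays moved. The work goes in short steps, Python scripts to look and compute and a tool call to move; the robot and the scene stay as the last step left them, time stands still between calls to the robot, and variables do not carry over. Pictures are saved under pics/ and viewed, at most 10 in all, crops included, and the job is handed in when it is done.

Besides the shell and the picture viewer there is one more tool, called as name(argument=value, ...), one argument or row to a line, values as JSON. step_arm: Moves the arm, as the interface text tells. Its arguments: {"type":"object","properties":{"commands":{"type":"array","items":{"type":"object","properties":{"fingers":{"type":"number"},"dx":{"type":"number"},"dy":{"type":"number"},"dz":{"type":"number"},"roll":{"type":"number"}}}},"squeeze":{"type":"number"}},"required":["commands"]}

```bash
mkdir -p pics
cat > h.py <<'E'
import numpy as np, cv2
from workcell import read_state, read_camera, calibration, finish_job
def snap(name):
    c=calibration(name); im,d=read_camera(name)
    return im,d,np.array(c["intrinsics"]),np.array(c["world_to_cam"]),c
def pts(d,K,T):
    v,u=np.mgrid[:480,:640]
    P=np.stack([(u-K[0,2])/K[0,0]*d,-(v-K[1,2])/K[1,1]*d,-d],-1)
    Ti=np.linalg.inv(T); return P@Ti[:3,:3].T+Ti[:3,3]
def ray(u,v,K,T,z):
    Ti=np.linalg.inv(T); r=Ti[:3,:3]@np.array([(u-K[0,2])/K[0,0],-(v-K[1,2])/K[1,1],-1]); o=Ti[:3,3]
    return o+r*(z-o[2])/r[2]
def proj(p,K,T):
    c=T[:3,:3]@np.array(p)+T[:3,3]; return K[0,0]*c[0]/-c[2]+K[0,2],K[1,1]*-c[1]/-c[2]+K[1,2]
E
python3 - <<'E'
from h import *
for n in("scene","top"):
    im,d,K,T,c=snap(n); cv2.imwrite(f"pics/{n}0.png",im); np.savez(f"{n}0.npz",im=im,d=d,K=K,T=T)
    print(n,{k:(np.round(v,3).tolist() if not isinstance(v,str) else v) for k,v in c.items()},(d>0).mean())
print(read_state())
E
```

```text
scene {'intrinsics': [[598.492, 0.0, 322.339], [0.0, 598.492, 240.835], [0.0, 0.0, 1.0]], 'world_to_cam': [[-0.621, -0.783, 0.016, 0.338], [0.45, -0.34, 0.826, -0.338], [-0.642, 0.52, 0.564, -1.22], [0.0, 0.0, 0.0, 1.0]]} 0.9122688802083333
top {'intrinsics': [[460.183, 0.0, 316.738], [0.0, 460.183, 233.212], [0.0, 0.0, 1.0]], 'world_to_cam': [[0.056, -0.998, 0.005, -0.034], [0.974, 0.056, 0.22, -0.568], [-0.22, -0.007, 0.975, -1.374], [0.0, 0.0, 0.0, 1.0]]} 0.9961328125
{'time': 0.1, 'q': array([ 1.15413197e+00,  2.64705985e-01,  1.60524330e+00,  3.99929250e-05,
        1.27372934e+00, -3.69109237e-02]), 'joint_vel': array([ 7.91330391e-04, -5.32792988e-04, -2.06917209e-03,  6.91561244e-06,
        1.60698335e-03, -4.16108348e-04]), 'joint_torque': array([ 5.39728317e-04, -5.16706753e+01, -3.68590593e+01,  1.26508877e-05,
        6.17367201e-03, -3.38587633e-06]), 'tool_pos': array([0.24994072, 0.62629675, 0.23006439]), 'tcp_rot': array([-0.59285964, -3.08462817,  0.00317872]), 'wrist_force': array([-0.48463954, -0.39027387, -0.90257061]), 'torque': array([-0.02894601,  0.02590849,  0.04148133]), 'grip_force': 0.0, 'width': 1.0032622788465049}
```

View pics/top0.png

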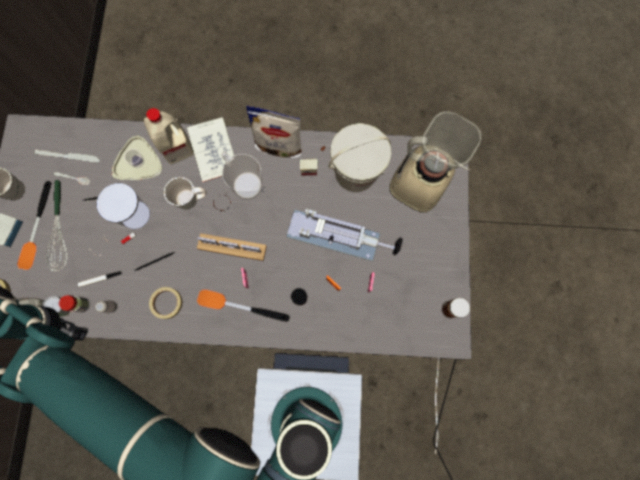

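View pics/scene0.png

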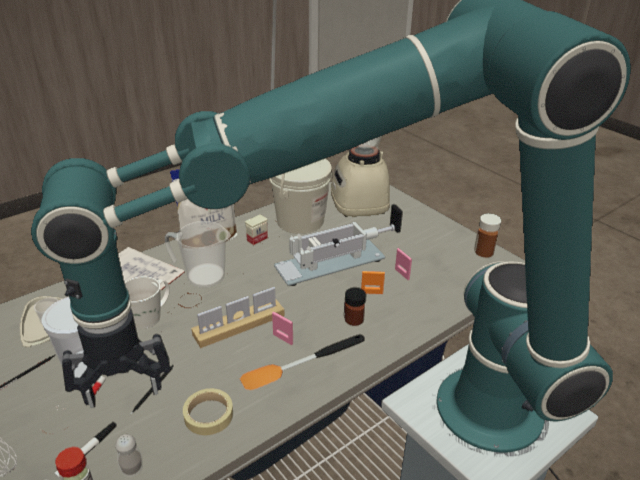

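The top view shows the die block at about (231,246), the press from (290,228) to (400,245) with its grip on the right, and loose pink or orange plates at (244,277), (333,283) and (372,281). In the scene view, three steel dies stand in the block at about (210,320), (238,308) and (264,299). The look-alikes are at (283,328) pink, (373,283) orange and (403,263) pink. Next I'll crop the block and press and measure.

Run:
```python
from h import *
s=np.load("scene0.npz"); im=s["im"]
a=cv2.resize(im[275:350,185:300],None,fx=5,fy=5,interpolation=cv2.INTER_CUBIC)
b=cv2.resize(im[200:290,265:415],None,fx=3.8,fy=2.4,interpolation=cv2.INTER_CUBIC)
w=800;o=np.zeros((600,800,3),np.uint8);o[:375,:575]=a;o[380:380+b.shape[0],:b.shape[1]]=b
cv2.imwrite("pics/crop1.png",o)
t=np.load("top0.npz");P=pts(t["d"],t["K"],t["T"]);hsv=cv2.cvtColor(t["im"],cv2.COLOR_BGR2HSV)
# wood block
def comp(mask,box):
    m=np.zeros(mask.shape,np.uint8);x0,y0,x1,y1=box;m[y0:y1,x0:x1]=mask[y0:y1,x0:x1]
    return m
print("table z",np.median(P[250:330,100:140,2]))
m=comp(((hsv[...,0]>8)&(hsv[...,0]<28)&(hsv[...,1]>80)).astype(np.uint8),(190,225,275,270))
for z in(0.022,):
    ys,xs=np.nonzero(m);W=np.array([ray(x,y,t["K"],t["T"],z) for x,y in zip(xs,ys)])[:,:2].astype(np.float32)
    print("block",cv2.minAreaRect(W),len(W), W.mean(0))
# base plate press: bluish
for k in [(300,240),(320,240),(350,250),(372,252),(398,245),(231,240),(260,252)]:
    print(k,hsv[k[1],k[0]],P[k[1],k[0]].round(3))
m=comp((P[...,2]>0.006).astype(np.uint8),(280,205,410,265))
ys,xs=np.nonzero(m);Q=P[ys,xs]
for lo,hi in((0.006,0.03),(0.08,0.1),(0.1,0.14)):
    k=(Q[:,2]>lo)&(Q[:,2]<hi);R=Q[k];print(lo,hi,k.sum(),cv2.minAreaRect(R[:,:2].astype(np.float32)),R[:,:2].mean(0))
```

```text
table z -0.0037339776705964667
block ((0.5192744135856628, 0.2681659460067749), (0.2174428254365921, 0.05186677724123001), 83.07041931152344) 771 [0.516094   0.26491672]
(300, 240) [101  21 136] [0.555 0.051 0.015]
(320, 240) [105  48 166] [ 0.558 -0.013  0.017]
(350, 250) [106  49 160] [ 0.53  -0.111  0.021]
(372, 252) [107  46 162] [ 0.527 -0.181  0.024]
(398, 245) [138  75  17] [ 0.532 -0.244  0.133]
(231, 240) [ 18 102 197] [0.539 0.27  0.029]
(260, 252) [ 16  96 136] [0.506 0.174 0.03 ]
0.006 0.03 1128 ((0.5789074897766113, -0.10479190945625305), (0.18349984288215637, 0.4038185477256775), 5.525853157043457) [ 0.56385379 -0.04469644]
0.08 0.1 727 ((0.5598477125167847, -0.1008702963590622), (0.3067626655101776, 0.08200214058160782), 75.04293823242188) [ 0.57583088 -0.06178421]
0.1 0.14 117 ((0.5617926716804504, -0.10553103685379028), (0.30191078782081604, 0.06832811236381531), 76.84140014648438) [ 0.5388977  -0.20009484]
```

View pics/crop1.png

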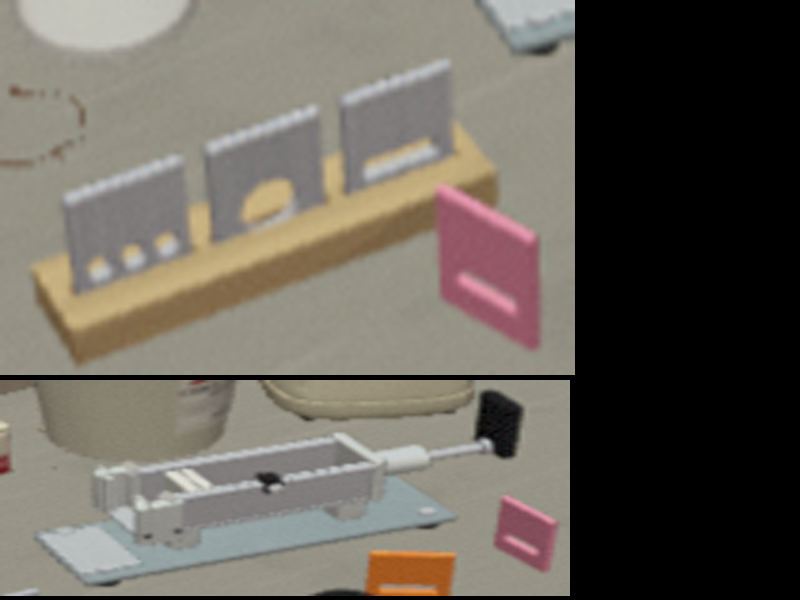

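The crop settles it. In the block from left to right are the finger die (three holes), the round die, and the ribbon die (one long slit, scene (264,299)), which is at the press end. The press outlet faces the block, the rider is at about scene (336,240), and the grip is at the far end. I'll get the tool axes and wrist camera geometry, plus refined coarse poses, to plan the first move.

```bash
cat >> h.py <<'E'
from scipy.spatial.transform import Rotation as Ro
def go(x,y,z,yaw=None):
    """print tool-frame shift to world point; yaw = world angle (deg) of finger closing axis (mod 180)"""
    s=read_state();R=Ro.from_rotvec(s["tcp_rot"]).as_matrix();p=s["tool_pos"]
    d=R.T@(np.array([x,y,z])-p);a=np.degrees(np.arctan2(R[1,1],R[0,1]));
    o="t %.2f pos %s closeyaw %.2f tilt %.4f q6 %.2f | dx %.4f dy %.4f dz %.4f"%(s["time"],p.round(4),a,R[2,2],s["q"][5],*d)
    if yaw is not None:
        r=(yaw-a+90)%180-90; o+=" roll %.2f (world turn %.2f)"%(-r,r)
    print(o)
E
python3 - <<'E'
from h import *
s=read_state();R=Ro.from_rotvec(s["tcp_rot"]).as_matrix();print(R.round(3))
c=calibration("wrist");T=np.array(c["world_to_cam"]);Ti=np.linalg.inv(T);print(np.array(c["intrinsics"]).round(1))
print("cam in tool",(R.T@(Ti[:3,3]-s["tool_pos"])).round(4)); print("cam axes in tool\n",(R.T@Ti[:3,:3]).round(3))
go(0.51,0.19,0.25,-7)
E
```

```text
[[-0.929  0.371 -0.001]
 [ 0.371  0.929 -0.002]
 [ 0.    -0.002 -1.   ]]
[[394.8   0.  312.7]
 [  0.  394.8 233.2]
 [  0.    0.    1. ]]
cam in tool [ 0.0719 -0.0015 -0.1428]
cam axes in tool
 [[-0.     0.959  0.282]
 [ 1.    -0.     0.   ]
 [ 0.     0.282 -0.959]]
t 0.10 pos [0.2499 0.6263 0.2301] closeyaw 68.24 tilt -1.0000 q6 -0.04 | dx -0.4033 dy -0.3088 dz -0.0193 roll 75.24 (world turn -75.24)
```

step_arm(
  commands=[
    {"fingers": -0.2,"dx": -0.403,"dy": -0.309,"dz": -0.02,"roll": 75.2},
    {"fingers": -0.2,"dx": -0.403,"dy": -0.309,"dz": -0.02,"roll": 75.2},
    {"fingers": -0.2,"dx": -0.403,"dy": -0.309,"dz": -0.02,"roll": 75.2},
    {"fingers": -0.2,"dx": -0.403,"dy": -0.309,"dz": -0.02,"roll": 75.2},
    {"fingers": -0.2,"dx": -0.403,"dy": -0.309,"dz": -0.02,"roll": 75.2},
    {"fingers": -0.2,"dx": -0.403,"dy": -0.309,"dz": -0.02,"roll": 75.2},
    {"fingers": -0.2,"dx": -0.403,"dy": -0.309,"dz": -0.02,"roll": 75.2},
    {"fingers": -0.2,"dx": -0.403,"dy": -0.309,"dz": -0.02,"roll": 75.2},
  ],
)

```text
time: 1.1
tool_pos: [0.5062, 0.1956, 0.2508]
tcp_rot: [-2.354, -2.081, 0.0]
wrist_force: [0.6, -0.1, -1.1]
width: 0.599
grip_force: 0.0
```

step_arm(
  commands=[
    {"fingers": -0.2},
    {"fingers": -0.2},
  ],
)

```text
invalid input
```

Run:
```python
from h import *
go(0.51,0.19,0.25,-7)
im,d,K,T,c=snap("wrist");cv2.imwrite("pics/w1.png",im);np.savez("w1.npz",im=im,d=d,K=K,T=T)
im,d,K,T,c=snap("top");np.savez("top1.npz",im=im,d=d,K=K,T=T)
im,d,K,T,c=snap("scene");np.savez("scene1.npz",im=im,d=d,K=K,T=T)
```

```text
t 1.10 pos [0.5062 0.1956 0.2508] closeyaw -7.04 tilt -1.0000 q6 0.45 | dx -0.0051 dy 0.0044 dz 0.0008 roll -0.04 (world turn 0.04)
```

View pics/w1.png

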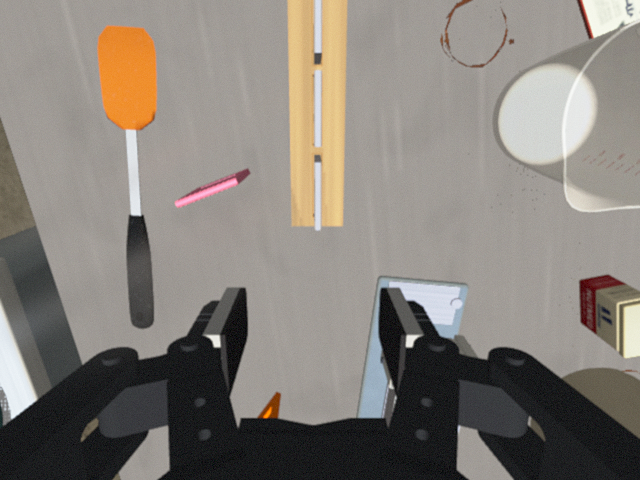

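The wrist view shows the ribbon die's top edge as the lowest stripe on the block, from about (318,157) to (318,231). The press base's outlet end is at about (380–468,277–300). I'll measure that edge at z = 77 mm and check it against the 56 mm width.

Run:
```python
from h import *
t=np.load("w1.npz");im,d,K,T=[t[k] for k in("im","d","K","T")]
P=pts(d,K,T);hsv=cv2.cvtColor(im,cv2.COLOR_BGR2HSV)
# die tops by height
m=((P[...,2]>0.06)&(P[...,2]<0.09)).astype(np.uint8);m[:, :290]=0;m[:,345:]=0;m[245:]=0
n,l,st,ce=cv2.connectedComponentsWithStats(m)
for i in range(1,n):
    if st[i,4]>40:print(st[i],ce[i].round(1),np.median(P[...,2][l==i]).round(4))
m=((hsv[...,1]<55)&(hsv[...,2]>120)).astype(np.uint8);m[:, :308]=0;m[:,326]=0;m[:,327:]=0;m[236:]=0
n,l,st,ce=cv2.connectedComponentsWithStats(m)
for i in range(1,n):
    if st[i,4]>80:
        ys,xs=np.nonzero(l==i);print("stripe",st[i],xs.mean(),)
        a=ray(xs.mean(),ys.min()-.5,K,T,.077);b=ray(xs.mean(),ys.max()+.5,K,T,.077);print(a.round(4),b.round(4),np.linalg.norm(a-b).round(4))
for y in range(150,236,8):print(y,hsv[y,308:328,1].tolist(),hsv[y,308:328,2].tolist())
W=cv2.inRange(hsv,(8,70,100),(28,255,255));W[:,:280]=0;W[:,355:]=0;W[240:]=0
for y in(20,100,180,220):
    xs=np.nonzero(W[y])[0];print(y,xs.min(),xs.max(),ray(xs.min()-.5,y,K,T,.022).round(4),ray(xs.max()+.5,y,K,T,.022).round(4))
```

```text
[314   0   8  57 447] [317.5  27.7] 0.0766
[314  70   8  77 610] [317.5 108.3] 0.0767
[314 160   8  71 524] [317.3 193.7] 0.0767
stripe [314   0   8  54 425] 317.49882352941177
[0.5275 0.3447 0.077 ] [0.5233 0.3096 0.077 ] 0.0353
stripe [314  70   8  77 612] 317.5
[0.5219 0.2987 0.077 ] [0.5152 0.243  0.077 ] 0.0562
stripe [308 161  18  75 674] 317.1913946587537
[0.5137 0.2322 0.077 ] [0.5063 0.1705 0.077 ] 0.0621
150 [106, 104, 104, 103, 107, 108, 107, 105, 107, 102, 103, 104, 106, 104, 110, 105, 101, 101, 100, 101] [217, 220, 220, 223, 223, 222, 219, 217, 220, 221, 220, 220, 216, 218, 217, 225, 229, 230, 230, 232]
158 [105, 105, 105, 111, 121, 114, 78, 19, 13, 15, 12, 8, 54, 107, 116, 106, 99, 98, 99, 100] [212, 219, 220, 221, 220, 212, 154, 109, 99, 104, 105, 96, 123, 179, 213, 227, 230, 231, 231, 232]
166 [104, 105, 107, 109, 125, 100, 27, 2, 10, 20, 21, 12, 6, 52, 105, 108, 102, 96, 102, 99] [214, 217, 220, 222, 220, 214, 199, 207, 228, 234, 234, 230, 205, 201, 216, 226, 229, 233, 230, 233]
174 [107, 102, 102, 113, 119, 99, 32, 2, 11, 16, 19, 15, 9, 54, 103, 109, 108, 100, 106, 
[... 988 characters left out ...]
, 225, 224, 213, 162, 160, 203, 229, 235, 235, 229, 207, 202, 223, 219, 219, 220, 220, 223]
222 [104, 104, 105, 105, 110, 102, 47, 5, 11, 21, 20, 9, 6, 46, 92, 106, 107, 103, 101, 100] [221, 218, 222, 224, 225, 218, 207, 211, 230, 234, 234, 227, 207, 199, 222, 224, 222, 220, 222, 226]
230 [16, 13, 13, 15, 13, 16, 20, 12, 8, 13, 12, 4, 16, 16, 21, 13, 14, 18, 19, 11] [158, 162, 161, 155, 160, 158, 162, 177, 189, 204, 195, 181, 179, 159, 161, 159, 160, 157, 163, 158]
20 288 346 [0.5027 0.3463 0.022 ] [0.5523 0.3401 0.022 ]
100 289 344 [0.4946 0.2826 0.022 ] [0.5442 0.2764 0.022 ]
180 291 343 [0.4865 0.2114 0.022 ] [0.5361 0.2053 0.022 ]
220 292 342 [0.482  0.1727 0.022 ] [0.5312 0.1666 0.022 ]
```

```bash
python3 -c "
from h import *
go(.5103,.2034,.051,-6.9)"
```

```text
t 1.25 pos [0.5068 0.1948 0.2507] closeyaw -7.27 tilt -1.0000 q6 0.45 | dx 0.0090 dy 0.0024 dz 0.1997 roll -0.37 (world turn 0.37)
```

step_arm(
  commands=[
    {"fingers": -0.2,"dx": 0.009,"dy": 0.0024,"dz": 0.06,"roll": -0.3},
    {"fingers": -0.2,"dx": 0.009,"dy": 0.0024,"dz": 0.12,"roll": -0.3},
    {"fingers": -0.2,"dx": 0.009,"dy": 0.0024,"dz": 0.12,"roll": -0.3},
    {"fingers": -0.2,"dx": 0.009,"dy": 0.0024,"dz": 0.12,"roll": -0.3},
  ],
)

```text
time: 1.75
tool_pos: [0.5098, 0.2074, 0.1326]
tcp_rot: [2.345, 2.09, 0.002]
wrist_force: [0.2, 0.4, 0.3]
width: 0.598
grip_force: 0.0
```

```bash
python3 -c "
from h import *
go(.5103,.2034,.051,-6.9)"
```

```text
t 1.75 pos [0.5098 0.2074 0.1326] closeyaw -6.59 tilt -1.0000 q6 0.46 | dx -0.0040 dy 0.0009 dz 0.0816 roll 0.31 (world turn -0.31)
```

step_arm(
  commands=[
    {"fingers": -0.2,"dx": -0.004,"dy": 0.001,"dz": 0.05,"roll": 0.3},
    {"fingers": -0.2,"dx": -0.004,"dy": 0.001,"dz": 0.08,"roll": 0.3},
    {"fingers": -0.2,"dx": -0.004,"dy": 0.001,"dz": 0.08,"roll": 0.3},
    {"fingers": -0.2,"dx": -0.004,"dy": 0.001,"dz": 0.08,"roll": 0.3},
  ],
)

```text
time: 2.25
tool_pos: [0.5124, 0.2033, 0.0542]
tcp_rot: [2.35, 2.081, 0.008]
wrist_force: [0.7, 0.3, 0.9]
width: 0.602
grip_force: 0.0
```

```bash
python3 -c "
from h import *
go(.5103,.2034,.051,-6.9)
im,d,K,T,c=snap('wrist');cv2.imwrite('pics/w2.png',im)"
```

```text
t 2.25 pos [0.5124 0.2033 0.0542] closeyaw -6.94 tilt -1.0000 q6 0.45 | dx -0.0001 dy -0.0021 dz 0.0032 roll -0.04 (world turn 0.04)
```

View pics/w2.png

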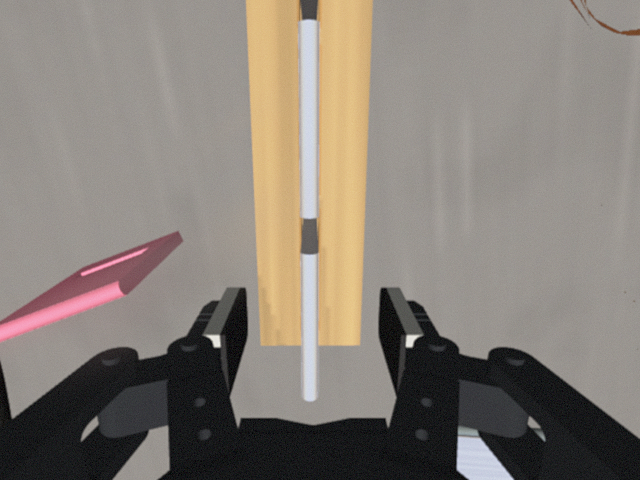

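The die's top edge, (302–317, 252–400), lies between the pads about 2 mm off centre. I'll correct that and close.

step_arm(
  commands=[
    {"fingers": -0.2,"dx": 0,"dy": -0.002,"dz": 0.003,"roll": 0},
    {"fingers": -0.2,"dx": 0,"dy": -0.002,"dz": 0.003,"roll": 0},
    {"fingers": 0.4,"dx": 0,"dy": -0.002,"dz": 0.003,"roll": 0},
    {"fingers": 1,"dx": 0,"dy": -0.002,"dz": 0.003,"roll": 0},
    {"fingers": 1,"dx": 0,"dy": -0.002,"dz": 0.003,"roll": 0},
    {"fingers": 1,"dx": 0,"dy": -0.002,"dz": 0.003,"roll": 0},
    {"fingers": 1,"dx": 0,"dy": -0.002,"dz": 0.003,"roll": 0},
    {"fingers": 1,"dx": 0,"dy": -0.002,"dz": 0.003,"roll": 0},
  ],
  squeeze=40,
)

```text
time: 3.3
tool_pos: [0.5093, 0.2024, 0.0484]
tcp_rot: [2.351, 2.082, 0.004]
wrist_force: [6.1, -1.0, -1.8]
width: 0.067
grip_force: 39.1
```

Run:
```python
from h import *
t=np.load("top0.npz");P=pts(t["d"],t["K"],t["T"])
for n,b in dict(bucket=(325,118,395,195),blender=(390,105,480,215),jug=(222,148,265,200),tin=(298,155,320,178),whitecap=(440,290,475,325)).items():
    Q=P[b[1]:b[3],b[0]:b[2]].reshape(-1,3);Q=Q[Q[:,2]>.04];print(n,len(Q),np.percentile(Q,[1,99],axis=0).round(3).tolist())
go(.5093,.2024,.27); go(.616,-.118,.3,76)
```

```text
bucket 3227 [[0.712, -0.237, 0.047], [0.881, -0.03, 0.252]]
blender 5213 [[0.672, -0.405, 0.047], [0.841, -0.232, 0.369]]
jug 919 [[0.671, 0.18, 0.041], [0.79, 0.301, 0.141]]
tin 211 [[0.775, 0.012, 0.041], [0.814, 0.065, 0.076]]
whitecap 399 [[0.332, -0.454, 0.043], [0.386, -0.394, 0.148]]
t 3.30 pos [0.5093 0.2024 0.0484] closeyaw -6.96 tilt -1.0000 q6 0.46 | dx 0.0001 dy 0.0007 dz -0.2216
t 3.30 pos [0.5093 0.2024 0.0484] closeyaw -6.96 tilt -1.0000 q6 0.46 | dx -0.3050 dy 0.1455 dz -0.2514 roll -82.96 (world turn 82.96)
```

step_arm(
  commands=[
    {"fingers": 1,"dx": 0,"dy": 0,"dz": -0.02,"roll": 0},
    {"fingers": 1,"dx": 0,"dy": 0,"dz": -0.04,"roll": 0},
    {"fingers": 1,"dx": 0,"dy": 0,"dz": -0.08,"roll": 0},
    {"fingers": 1,"dx": 0,"dy": 0,"dz": -0.14,"roll": 0},
    {"fingers": 1,"dx": 0,"dy": 0,"dz": -0.2,"roll": 0},
    {"fingers": 1,"dx": 0,"dy": 0,"dz": -0.25,"roll": 0},
    {"fingers": 1,"dx": 0,"dy": 0,"dz": -0.25,"roll": 0},
    {"fingers": 1,"dx": 0,"dy": 0,"dz": -0.25,"roll": 0},
  ],
  squeeze=40,
)

```text
time: 4.3
tool_pos: [0.5066, 0.2022, 0.2967]
tcp_rot: [-2.351, -2.082, 0.004]
wrist_force: [0.2, 0.1, -0.5]
width: 0.063
grip_force: 39.8
```

step_arm(
  commands=[
    {"fingers": 1,"dx": -0.306,"dy": 0.131,"dz": 0,"roll": -83},
    {"fingers": 1,"dx": -0.306,"dy": 0.131,"dz": 0,"roll": -83},
    {"fingers": 1,"dx": -0.306,"dy": 0.131,"dz": 0,"roll": -83},
    {"fingers": 1,"dx": -0.306,"dy": 0.131,"dz": 0,"roll": -83},
    {"fingers": 1,"dx": -0.306,"dy": 0.131,"dz": 0,"roll": -83},
    {"fingers": 1,"dx": -0.306,"dy": 0.131,"dz": 0,"roll": -83},
    {"fingers": 1,"dx": -0.306,"dy": 0.131,"dz": 0,"roll": -83},
    {"fingers": 1,"dx": -0.306,"dy": 0.131,"dz": 0,"roll": -83},
  ],
)

```text
time: 5.3
tool_pos: [0.5989, -0.1177, 0.2937]
tcp_rot: [-0.398, -3.109, -0.002]
wrist_force: [-0.5, 0.0, -0.4]
width: 0.061
grip_force: 39.8
```

step_arm(
  commands=[
    {"fingers": 1,"dx": 0,"dy": 0,"dz": 0,"roll": 0},
    {"fingers": 1,"dx": 0,"dy": 0,"dz": 0,"roll": 0},
    {"fingers": 1,"dx": 0,"dy": 0,"dz": 0,"roll": 0},
  ],
)

```text
time: 5.68
tool_pos: [0.6004, -0.1169, 0.2973]
tcp_rot: [-0.408, -3.114, -0.0]
wrist_force: [1.4, 0.5, -0.3]
width: 0.062
grip_force: 39.8
```

Run:
```python
from h import *
go(.6,-.118,.3,76)
im,d,K,T,c=snap("wrist");cv2.imwrite("pics/w3.png",im);np.savez("w3.npz",im=im,d=d,K=K,T=T)
```

```text
t 5.67 pos [ 0.6004 -0.1169  0.2973] closeyaw 75.07 tilt -1.0000 q6 -1.54 | dx 0.0001 dy -0.0012 dz -0.0027 roll -0.93 (world turn 0.93)
```

View pics/w3.png

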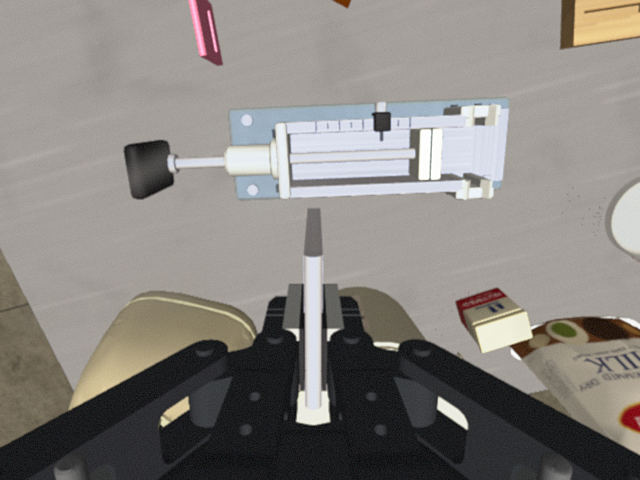

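The wrist view shows the whole press: grip at (150,168), pusher with its dark line near (430,155), pointer tip near (382,138), and die slot brackets near (478,112) and (475,190). I'll take one enlarged crop of the slot, line and pointer, and measure heights and edges.

Run:
```python
from h import *
t=np.load("w3.npz");im,d,K,T=[t[k] for k in("im","d","K","T")]
P=pts(d,K,T);hsv=cv2.cvtColor(im,cv2.COLOR_BGR2HSV)
a=cv2.resize(im[94:208,364:516],None,fx=5,fy=5,interpolation=cv2.INTER_NEAREST)
for i in range(0,150,10):cv2.putText(a,str(364+i),(i*5,10),0,.35,(0,0,255),1);cv2.line(a,(i*5,12),(i*5,18),(0,0,255),1)
for i in range(0,110,10):cv2.putText(a,str(94+i),(0,i*5+4),0,.35,(0,0,255),1);cv2.line(a,(24,i*5),(30,i*5),(0,0,255),1)
cv2.imwrite("pics/crop3.png",a)
# base plate fit (blue-grey), top height ~? 
m=cv2.inRange(hsv,(95,35,80),(115,130,230));m[:90]=0;m[215:]=0;m[:,:220]=0;m[:,520:]=0
zb=P[...,2][m>0];print("base z",np.percentile(zb,[10,50,90]).round(4))
ys,xs=np.nonzero(m);z=float(np.median(zb));W=np.array([ray(x,y,K,T,z)[:2] for x,y in zip(xs,ys)],np.float32)
print("base rect",cv2.minAreaRect(W))
# grip top
g=((P[...,2]>.12)&(P[...,2]<.14)).astype(np.uint8);g[:,:110]=0;g[:,190:]=0;g[:120]=0;g[215:]=0
ys,xs=np.nonzero(g);print("grip n",len(xs),np.median(P[ys,xs],axis=0).round(4));print(cv2.minAreaRect(P[ys,xs,:2].astype(np.float32)))
# rim level pts
g=((P[...,2]>.086)&(P[...,2]<.10));g[:90]=0;g[210:]=0;g[:,:280]=0;g[:,520:]=0
ys,xs=np.nonzero(g);print("rim",len(xs),cv2.minAreaRect(P[ys,xs,:2].astype(np.float32)))
```

```text
base z [0.0152 0.0163 0.0175]
base rect ((0.5771904587745667, -0.05194270610809326), (0.28399136662483215, 0.09089875221252441), 77.5510025024414)
grip n 1130 [ 0.534  -0.2432  0.1302]
((0.534481942653656, -0.24526499211788177), (0.014164679683744907, 0.043564435094594955), 78.24530029296875)
rim 7355 ((0.5750840306282043, -0.043567024171352386), (0.1899847686290741, 0.08219974488019943), 74.9852523803711)
```

View pics/crop3.png

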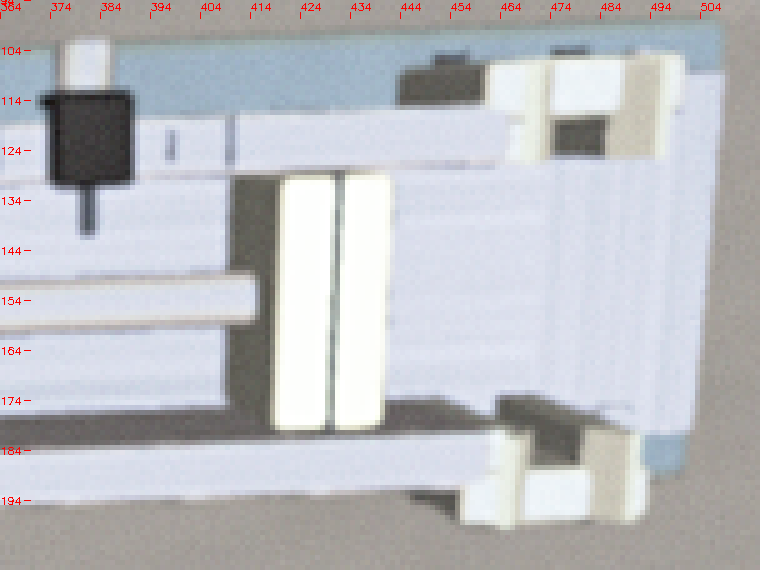

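In the crop, the dark line runs from (432,128) to (430,180), the pointer tip is at about (381.4,141), and the slot gaps are at u≈474–485 (upper) and 470–480 (lower). I'll compute the press frame from these, check it with the known lengths, and check the die in the hand.

Run:
```python
from h import *
t=np.load("w3.npz");im,d,K,T=[t[k] for k in("im","d","K","T")]
P=pts(d,K,T);g=cv2.cvtColor(im,cv2.COLOR_BGR2GRAY).astype(float)
# line: darkest column (subpixel) per row
L=[]
for v in range(132,178):
    r=255-g[v,424:437];r=np.clip(r-np.median(r)-5,0,None);L.append(((r*np.arange(424,437)).sum()/r.sum(),v))
L=np.array(L);vx,vy,x0,y0=cv2.fitLine(L.astype(np.float32),cv2.DIST_HUBER,0,.01,.01).ravel()
e=[ray(x0+vx/vy*(v-y0),v,K,T,.087) for v in(128.5,180)]
print("line ends",e[0].round(4),e[1].round(4),"len",np.linalg.norm(e[0]-e[1]).round(4))
lm=(e[0]+e[1])/2;print("line mid",lm.round(4),"yaw from line",np.degrees(np.arctan2(*(e[0]-e[1])[1::-1]))-90)
print("pusher z",np.median(P[140:170,434:440,2]).round(4))
print("pointer z",P[136:142,380:384,2].round(3).tolist())
G=np.array([.5345,-.2453,.131]);
# grip top outline from depth mask, rays at z=.131
m=((P[...,2]>.124)&(P[...,2]<.138)).astype(np.uint8);m[:,:110]=0;m[:,190:]=0;m[:120]=0;m[215:]=0
ys,xs=np.nonzero(m);G=np.array([ray(x,y,K,T,.131) for x,y in zip(xs,ys)]);r=cv2.minAreaRect(G[:,:2].astype(np.float32));print("grip",r)
gm=np.array(r[0]);v=lm[:2]-gm;print("axis len(244)",np.linalg.norm(v),"yaw",np.degrees(np.arctan2(v[1],v[0])))
# rim edges at z=.091: outer edges of each rim from columns
for u in(300,330,350,400,415,445,455):
    gy=np.diff(g[95:205,u]);k=np.argsort(-abs(gy))[:10];print(u,sorted((int(i)+95,int(gy[i])) for i in k))
c=g[235:275,308:318].mean(1);print("die corner rows",[(235+i,int(x)) for i,x in enumerate(c)][::2])
```

```text
line ends [ 0.5657 -0.0029  0.087 ] [ 0.6093 -0.0127  0.087 ] len 0.0447
line mid [ 0.5875 -0.0078  0.087 ] yaw from line 77.37736767587671
pusher z 0.0873
pointer z [[0.095, 0.094, 0.094, 0.045], [0.096, 0.095, 0.095, 0.045], [0.095, 0.094, 0.094, 0.045], [0.095, 0.094, 0.093, 0.046], [0.094, 0.093, 0.095, 0.045], [0.093, 0.094, 0.095, 0.044]]
grip ((0.5344087481498718, -0.24348798394203186), (0.015221551060676575, 0.042975783348083496), 77.34235382080078)
axis len(244) 0.2415842166055352 yaw 77.2978917707234
300 [(121, 27), (152, -21), (161, -23), (163, 28), (178, -37), (179, -59), (185, 29), (186, 50), (196, -42), (197, -25)]
330 [(120, 42), (132, 26), (160, -28), (162, 35), (177, -51), (178, -47), (184, 43), (185, 60), (195, -27), (196, -32)]
350 [(119, 29), (122, -24), (150, -25), (161, 37), (176, -37), (177, -67), (183, 34), (184, 60), (194, -38), (195, -36)]
400 [(116, 26), (117, 34), (157, -30), (159, 31), (174, -42), (175, -61), (181, 37), (182, 64), (192, -25), (193, -39)]
415 [(116, 21), (127, -33), (128, -74), (148, 20), (149, 19), (157, -26), (181, 64), (182, 40), (191, -20), (192, -42)]
445 [(107, -33), (114, 68), (115, 56), (172, -35), (173, -60), (179, 40), (180, 52), (181, 27), (190, -34), (191, -60)]
455 [(104, -50), (113, 34), (114, 59), (115, 37), (127, 28), (173, -38), (174, -54), (179, 60), (180, 54), (191, -64)]
die corner rows [(235, 107), (237, 108), (239, 108), (241, 107), (243, 108), (245, 106), (247, 107), (249, 107), (251, 103), (253, 104), (255, 107), (257, 198), (259, 226), (261, 225), (263, 224), (265, 224), (267, 224), (269, 224), (271, 224), (273, 224)]
```

```bash
cat >> h.py <<'E'
LM=np.array([.5875,-.0078]);YAW=np.radians(77.3);U=np.array([np.cos(YAW),np.sin(YAW)]);V=np.array([-U[1],U[0]])
def pw(x,y,z): # press frame (m) to world
    p=LM+U*(x-.07)+V*y; return np.array([p[0],p[1],z])
E
python3 - <<'E'
from h import *
t=np.load("w3.npz");im,d,K,T=[t[k] for k in("im","d","K","T")]
for x,y,z in[(.105,.028,.097),(.115,.028,.097),(.105,-.028,.097),(.115,-.028,.097),(.105,.028,.089),(.115,.028,.089),(.105,-.028,.089),(.115,-.028,.089),(.17,.048,.016),(.17,-.048,.016),(-.12,.048,.016),(-.12,-.048,.016),(.02,.023,.091),(.02,-.023,.091),(-.167,.022,.131),(-.181,.022,.131),(-.167,-.022,.131),(-.181,-.022,.131)]:
    print((x,y,z),np.round(proj(pw(x,y,z),K,T),1))
p=ray(381.4,141,K,T,.0945);q=p[:2]-LM;print("pointer",p.round(4),"press x",.07+q@U,"y",q@V)
print("seat",pw(.11,0,.045).round(4))
P=pts(d,K,T);b=im[168,100:190].mean(1);print(b.astype(int).tolist())
go(*pw(.11,0,.0844),77.3)
E
```

```text
(0.105, 0.028, 0.097) [477.4 120.1]
(0.115, 0.028, 0.097) [489.4 119.6]
(0.105, -0.028, 0.097) [472.4 186.6]
(0.115, -0.028, 0.097) [483.8 186.1]
(0.105, 0.028, 0.089) [473.6 120. ]
(0.115, 0.028, 0.089) [485.4 119.6]
(0.105, -0.028, 0.089) [468.9 185.1]
(0.115, -0.028, 0.089) [480.1 184.7]
(0.17, 0.048, 0.016) [511.3  96.5]
(0.17, -0.048, 0.016) [502.2 190. ]
(-0.12, 0.048, 0.016) [226.8 108.2]
(-0.12, -0.048, 0.016) [235.6 200.3]
(0.02, 0.023, 0.091) [374.4 130.1]
(0.02, -0.023, 0.091) [374.2 183.6]
(-0.167, 0.022, 0.131) [137.5 142.9]
(-0.181, 0.022, 0.131) [119.4 143.7]
(-0.167, -0.022, 0.131) [146.6 199.5]
(-0.181, -0.022, 0.131) [129.1 200.1]
pointer [ 0.5641 -0.0482  0.0945] press x 0.025472995851683673 y 0.013911390513952272
seat [0.5963 0.0312 0.045 ]
[161, 162, 160, 160, 158, 157, 163, 160, 158, 160, 162, 157, 157, 160, 157, 160, 157, 160, 156, 153, 157, 158, 156, 156, 160, 155, 120, 82, 69, 69, 70, 69, 78, 79, 81, 83, 87, 84, 84, 80, 77, 78, 74, 74, 76, 73, 73, 78, 75, 75, 70, 76, 72, 75, 69, 82, 74, 72, 76, 69, 70, 70, 74, 70, 70, 66, 62, 77, 132, 192, 215, 217, 218, 216, 179, 129, 121, 132, 140, 147, 152, 160, 156, 154, 154, 154, 152, 150, 148, 147]
t 5.72 pos [ 0.6005 -0.1169  0.2976] closeyaw 75.09 tilt -1.0000 q6 -1.54 | dx 0.0421 dy 0.1421 dz 0.2132 roll -2.21 (world turn 2.21)
```

step_arm(
  commands=[
    {"fingers": 1,"dx": 0.04,"dy": 0.142,"dz": 0.0,"roll": -2.2},
    {"fingers": 1,"dx": 0.04,"dy": 0.142,"dz": 0.0,"roll": -2.2},
    {"fingers": 1,"dx": 0.04,"dy": 0.142,"dz": 0.0,"roll": -2.2},
    {"fingers": 1,"dx": 0.04,"dy": 0.142,"dz": 0.05,"roll": -2.2},
    {"fingers": 1,"dx": 0.04,"dy": 0.142,"dz": 0.1,"roll": -2.2},
    {"fingers": 1,"dx": 0.04,"dy": 0.142,"dz": 0.14,"roll": -2.2},
    {"fingers": 1,"dx": 0.04,"dy": 0.142,"dz": 0.14,"roll": -2.2},
    {"fingers": 1,"dx": 0.04,"dy": 0.142,"dz": 0.14,"roll": -2.2},
  ],
)

```text
time: 6.72
tool_pos: [0.5997, 0.0303, 0.1598]
tcp_rot: [0.346, 3.12, 0.0]
wrist_force: [0.2, 0.2, -0.7]
width: 0.064
grip_force: 39.8
```

step_arm(
  commands=[
    {"fingers": 1,"dx": 0,"dy": 0,"dz": 0,"roll": 0},
    {"fingers": 1,"dx": 0,"dy": 0,"dz": 0,"roll": 0},
    {"fingers": 1,"dx": 0,"dy": 0,"dz": 0,"roll": 0},
  ],
)

```text
time: 7.1
tool_pos: [0.5991, 0.0302, 0.1591]
tcp_rot: [0.346, 3.121, 0.0]
wrist_force: [0.3, -0.6, -1.1]
width: 0.061
grip_force: 39.8
```

Run:
```python
from h import *
p=pw(.11,0,.0844)-np.append(V,0)*.002
go(*p,77.3)
im,d,K,T,c=snap("wrist");np.savez("w4.npz",im=im,d=d,K=K,T=T);im2,d,K2,T2,c=snap("scene");
for a in[(.105,.028,.097),(.115,.028,.097),(.105,.03,.089),(.115,.03,.089)]:print(a,np.round(proj(pw(*a),K,T),1))
u,v=np.round(proj(pw(.11,0,.1),K2,T2)).astype(int);print(u,v)
b=cv2.resize(im2[v-55:v+45,u-60:u+60],None,fx=4,fy=4,interpolation=cv2.INTER_CUBIC)
o=np.zeros((600,800,3),np.uint8);o[:400,:480]=b;o[:,480:]=cv2.resize(im[100:400,240:400],(320,600));cv2.imwrite("pics/w4.png",o)
```

```text
t 7.10 pos [0.5991 0.0302 0.1591] closeyaw 77.34 tilt -1.0000 q6 -1.34 | dx 0.0011 dy 0.0003 dz 0.0747 roll 0.04 (world turn -0.04)
(0.105, 0.028, 0.097) [306.8 198.4]
(0.115, 0.028, 0.097) [325.8 198.4]
(0.105, 0.03, 0.089) [307.  191.8]
(0.115, 0.03, 0.089) [325.3 191.8]
301 240
```

View pics/w4.png

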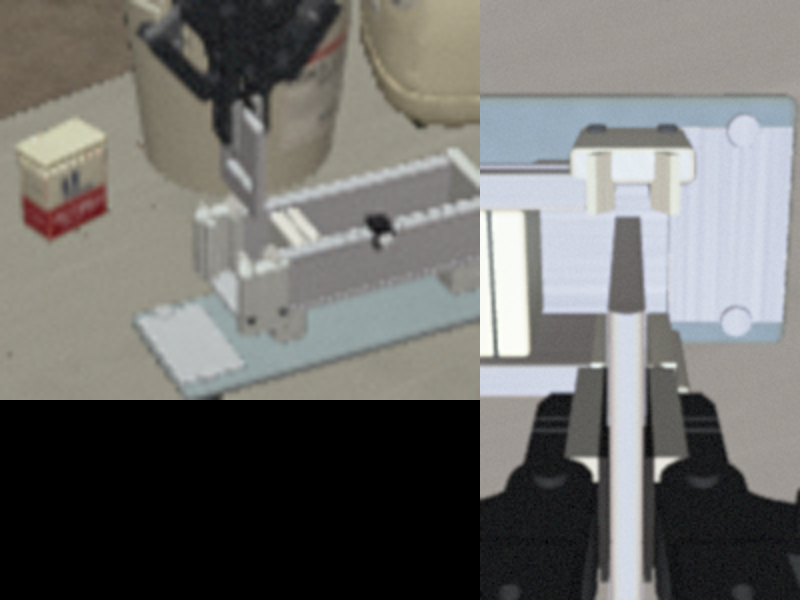

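step_arm(
  commands=[
    {"fingers": 1,"dx": 0.0007,"dy": 0.001,"dz": 0.01,"roll": 0},
    {"fingers": 1,"dx": 0.0007,"dy": 0.001,"dz": 0.018,"roll": 0},
    {"fingers": 1,"dx": 0.0007,"dy": 0.001,"dz": 0.022,"roll": 0},
    {"fingers": 1,"dx": 0.0007,"dy": 0.001,"dz": 0.026,"roll": 0},
    {"fingers": 1,"dx": 0.0007,"dy": 0.001,"dz": 0.03,"roll": 0},
    {"fingers": 1,"dx": 0.0007,"dy": 0.001,"dz": 0.034,"roll": 0},
    {"fingers": 1,"dx": 0.0007,"dy": 0.001,"dz": 0.038,"roll": 0},
    {"fingers": 1,"dx": 0.0007,"dy": 0.001,"dz": 0.038,"roll": 0},
  ],
)

```text
time: 8.2
tool_pos: [0.5977, 0.0314, 0.1195]
tcp_rot: [-0.346, -3.122, 0.0]
wrist_force: [0.2, -0.2, -1.2]
width: 0.064
grip_force: 39.8
```

step_arm(
  commands=[
    {"fingers": 1,"dx": 0,"dy": 0,"dz": 0.006,"roll": 0},
    {"fingers": 1,"dx": 0,"dy": 0,"dz": 0.012,"roll": 0},
    {"fingers": 1,"dx": 0,"dy": 0,"dz": 0.018,"roll": 0},
    {"fingers": 1,"dx": 0,"dy": 0,"dz": 0.023,"roll": 0},
    {"fingers": 1,"dx": 0,"dy": 0,"dz": 0.027,"roll": 0},
    {"fingers": 1,"dx": 0,"dy": 0,"dz": 0.03,"roll": 0},
    {"fingers": 1,"dx": 0,"dy": 0,"dz": 0.032,"roll": 0},
    {"fingers": 1,"dx": 0,"dy": 0,"dz": 0.033,"roll": 0},
  ],
)

```text
time: 9.2
tool_pos: [0.5981, 0.0314, 0.0869]
tcp_rot: [0.346, 3.122, -0.0]
wrist_force: [-0.6, 0.0, -0.4]
width: 0.06
grip_force: 39.8
```

step_arm(
  commands=[
    {"fingers": 1,"dx": 0,"dy": 0,"dz": 0.001,"roll": 0},
    {"fingers": 1,"dx": 0,"dy": 0,"dz": 0.002,"roll": 0},
    {"fingers": 1,"dx": 0,"dy": 0,"dz": 0.003,"roll": 0},
    {"fingers": 1,"dx": 0,"dy": 0,"dz": 0.003,"roll": 0},
  ],
)

```text
time: 9.7
tool_pos: [0.5981, 0.0314, 0.0841]
tcp_rot: [0.346, 3.122, 0.0]
wrist_force: [-1.2, 0.3, 0.4]
width: 0.068
grip_force: 39.9
```

step_arm(
  commands=[
    {"fingers": 0.6,"dx": 0,"dy": 0,"dz": 0,"roll": 0},
    {"fingers": 0.5,"dx": 0,"dy": 0,"dz": 0,"roll": 0},
    {"fingers": 0.5,"dx": 0,"dy": 0,"dz": 0,"roll": 0},
    {"fingers": 0.5,"dx": 0,"dy": 0,"dz": 0,"roll": 0},
    {"fingers": 0.5,"dx": 0,"dy": 0,"dz": -0.02,"roll": 0},
    {"fingers": 0.5,"dx": 0,"dy": 0,"dz": -0.06,"roll": 0},
    {"fingers": 0.5,"dx": 0,"dy": 0,"dz": -0.12,"roll": 0},
    {"fingers": 0.5,"dx": 0,"dy": 0,"dz": -0.17,"roll": 0},
  ],
)

```text
time: 10.7
tool_pos: [0.5986, 0.0314, 0.2581]
tcp_rot: [0.346, 3.119, 0.001]
wrist_force: [1.4, -0.8, -0.2]
width: 0.253
grip_force: 0.0
```

Run:
```python
from h import *
go(*pw(-.174,0,.2),77.3)
# die check by scene + top depth
for n in("scene","top"):
    im,d,K,T,c=snap(n);P=pts(d,K,T)
    q=P[...,:2]-LM;x=.07+q@U;y=q@V;m=(abs(x-.11)<.02)&(abs(y)<.028)&(P[...,2]>.098)&(P[...,2]<.16)
    print(n,m.sum(),np.percentile(P[...,2][m],[50,90,98]).round(4) if m.any() else "",np.median(x[m]).round(4),np.percentile(y[m],[2,98]).round(4))
```

```text
t 10.70 pos [0.5986 0.0314 0.2581] closeyaw 77.35 tilt -1.0000 q6 -1.34 | dx 0.0026 dy -0.2847 dz 0.0579 roll 0.05 (world turn -0.05)
scene 63 [0.1086 0.1139 0.1169] 0.111 [-0.0204  0.0272]
top 25 [0.114  0.1175 0.119 ] 0.1082 [-0.0258  0.0022]
```

step_arm(
  commands=[
    {"fingers": -0.1,"dx": 0.002,"dy": -0.285,"dz": 0,"roll": 0},
    {"fingers": -0.1,"dx": 0.002,"dy": -0.285,"dz": 0,"roll": 0},
    {"fingers": -0.1,"dx": 0.002,"dy": -0.285,"dz": 0,"roll": 0},
    {"fingers": -0.1,"dx": 0.002,"dy": -0.285,"dz": 0,"roll": 0},
    {"fingers": -0.1,"dx": 0.002,"dy": -0.285,"dz": 0,"roll": 0},
    {"fingers": -0.1,"dx": 0.002,"dy": -0.285,"dz": 0.05,"roll": 0},
    {"fingers": -0.1,"dx": 0.002,"dy": -0.285,"dz": 0.05,"roll": 0},
    {"fingers": -0.1,"dx": 0.002,"dy": -0.285,"dz": 0.05,"roll": 0},
  ],
)

```text
time: 11.8
tool_pos: [0.534, -0.246, 0.2052]
tcp_rot: [0.345, 3.122, -0.0]
wrist_force: [-0.1, 0.0, 0.5]
width: 0.551
grip_force: 0.0
```

Run:
```python
from h import *
go(*pw(-.173,0,.092),77.3)
im,d,K,T,c=snap("wrist");cv2.imwrite("pics/w5.png",im);np.savez("w5.npz",im=im,d=d,K=K,T=T)
P=pts(d,K,T);q=P[...,:2]-LM;x=.07+q@U;y=q@V
for n,m in(("die",(abs(x-.11)<.02)&(abs(y)<.04)&(P[...,2]>.1)&(P[...,2]<.13)),("grip",(abs(x+.174)<.04)&(abs(y)<.04)&(P[...,2]>.11)&(P[...,2]<.14))):
    print(n,m.sum(),np.percentile(P[...,2][m],[5,50,95]).round(4),np.percentile(x[m],[3,50,97]).round(4),np.percentile(y[m],[3,50,97]).round(4))
```

```text
t 11.80 pos [ 0.534  -0.246   0.2052] closeyaw 77.37 tilt -1.0000 q6 -1.82 | dx 0.0002 dy 0.0012 dz 0.1132 roll 0.07 (world turn -0.07)Traceback (most recent call last):
  File "<stdin>", line 6, in <module>
    return _quantile_unchecked(
        a, q, axis, out, overwrite_input, method, keepdims, weights)
    return _ureduce(a,
                    func=_quantile_ureduce_func,
    ...<5 lines>...
                    overwrite_input=overwrite_input,
                    method=method)
    r = func(a, **kwargs)
    result = _quantile(arr,
                       quantiles=q,
    ...<2 lines>...
                       out=out,
                       weights=wgt)
    slices_having_nans = np.isnan(arr[-1, ...])
                                  ~~~^^^^^^^^^
IndexError: index -1 is out of bounds for axis 0 with size 0
```

View pics/w5.png

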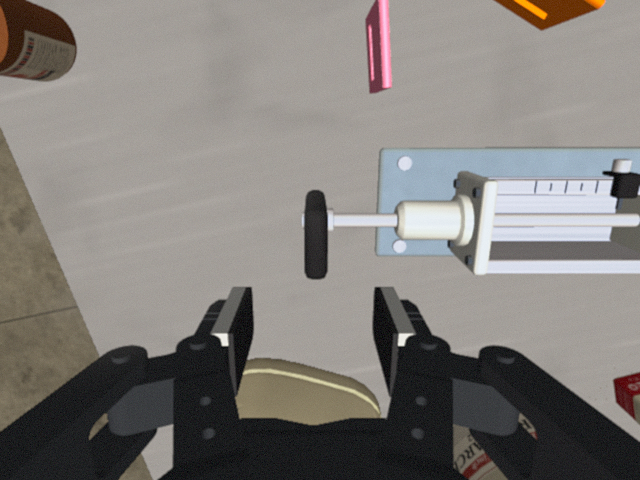

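The grip's top edge, (305–328, 190–278), sits centred between the open fingers, and the blender is well behind. I'll go down and grip it.

step_arm(
  commands=[
    {"fingers": -0.1,"dx": 0,"dy": 0.001,"dz": 0.05,"roll": 0},
    {"fingers": -0.1,"dx": 0,"dy": 0.001,"dz": 0.1,"roll": 0},
    {"fingers": -0.1,"dx": 0,"dy": 0.001,"dz": 0.113,"roll": 0},
    {"fingers": -0.1,"dx": 0,"dy": 0.001,"dz": 0.113,"roll": 0},
    {"fingers": 0.3,"dx": 0,"dy": 0.001,"dz": 0.113,"roll": 0},
    {"fingers": 0.7,"dx": 0,"dy": 0.001,"dz": 0.113,"roll": 0},
    {"fingers": 1,"dx": 0,"dy": 0.001,"dz": 0.113,"roll": 0},
    {"fingers": 1,"dx": 0,"dy": 0.001,"dz": 0.113,"roll": 0},
  ],
  squeeze=60,
)

```text
time: 12.85
tool_pos: [0.5358, -0.2456, 0.0937]
tcp_rot: [0.346, 3.118, -0.001]
wrist_force: [-0.3, 2.1, 7.0]
width: 0.157
grip_force: 59.0
```

step_arm(
  commands=[
    {"fingers": 1,"dx": 0,"dy": 0,"dz": 0,"roll": 0},
    {"fingers": 1,"dx": 0,"dy": 0,"dz": 0,"roll": 0},
    {"fingers": 1,"dx": 0,"dy": 0,"dz": 0,"roll": 0},
  ],
)

```text
time: 13.22
tool_pos: [0.5358, -0.2456, 0.0937]
tcp_rot: [0.346, 3.118, -0.001]
wrist_force: [0.6, 2.6, 7.5]
width: 0.157
grip_force: 59.0
```

Run:
```python
from h import *
s=read_state();q=s["tool_pos"][:2]-LM;print("tcp press x,y",.07+q@U,q@V,s["tool_pos"][2])
im,d,K,T,c=snap("scene");np.savez("scene2.npz",im=im,d=d,K=K,T=T)
u,v=[int(k) for k in proj(pw(.09,0,.09),K,T)]
cv2.imwrite("pics/s2.png",cv2.resize(im[v-50:v+50,u-40:u+93],None,fx=6,fy=6,interpolation=cv2.INTER_CUBIC))
for a in[(.113,.028,.113),(.113,-.028,.113),(.113,.028,.1),(.07,.022,.087),(.07,-.022,.087),(.0255,.0139,.0945)]:
    w=np.array(proj(pw(*a),K,T));print(a,w.round(1),((w-[u-40,v-50])*6).round())
```

```text
tcp press x,y -0.1733298048719229 -0.0018536630766429196 0.09369830102538065
(0.113, 0.028, 0.113) [304.  241.8] [222. 305.]
(0.113, -0.028, 0.113) [295.1 230.6] [168. 238.]
(0.113, 0.028, 0.1) [304.  246.1] [222. 330.]
(0.07, 0.022, 0.087) [318.3 245. ] [308. 324.]
(0.07, -0.022, 0.087) [311.1 236.3] [265. 272.]
(0.0255, 0.0139, 0.0945) [332.5 237. ] [393. 276.]
```

View pics/s2.png

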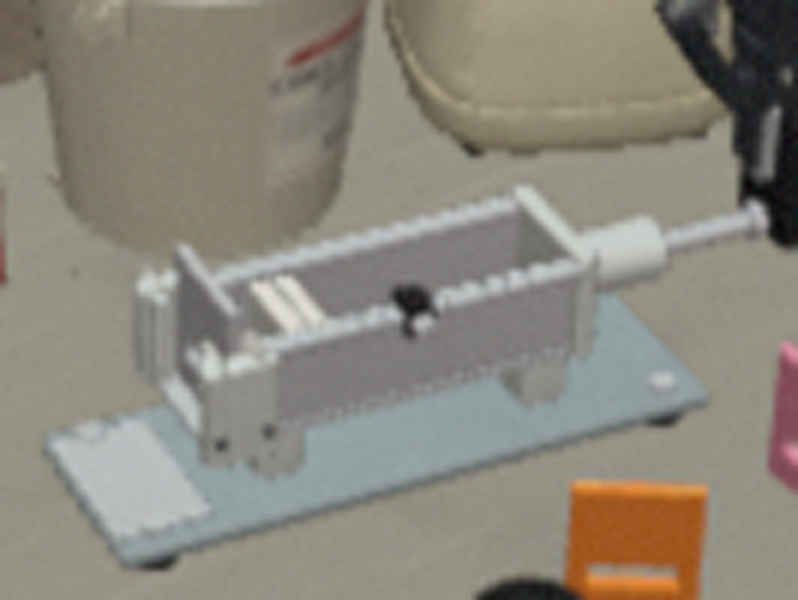

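The scene crop shows the die's top edge from (180,245) to (238,310). It sits in the slot at the predicted seated height, with the same 12 px offset as the pusher line, so it is fully down. The grip is held at 59 N. The pointer is 44.5 mm behind the line, so I'll pull.

step_arm(
  commands=[
    {"fingers": 1,"dx": 0,"dy": -0.006,"dz": 0,"roll": 0},
    {"fingers": 1,"dx": 0,"dy": -0.013,"dz": 0,"roll": 0},
    {"fingers": 1,"dx": 0,"dy": -0.02,"dz": 0,"roll": 0},
    {"fingers": 1,"dx": 0,"dy": -0.027,"dz": 0,"roll": 0},
    {"fingers": 1,"dx": 0,"dy": -0.034,"dz": 0,"roll": 0},
    {"fingers": 1,"dx": 0,"dy": -0.04,"dz": 0,"roll": 0},
    {"fingers": 1,"dx": 0,"dy": -0.0445,"dz": 0,"roll": 0},
    {"fingers": 1,"dx": 0,"dy": -0.0445,"dz": 0,"roll": 0},
  ],
  squeeze=70,
)

```text
time: 14.28
tool_pos: [0.5263, -0.288, 0.0937]
tcp_rot: [0.346, 3.118, 0.002]
wrist_force: [3.2, 7.4, 6.8]
width: 0.155
grip_force: 68.4
```

step_arm(
  commands=[
    {"fingers": 1,"dx": 0,"dy": 0,"dz": 0,"roll": 0},
    {"fingers": 1,"dx": 0,"dy": 0,"dz": 0,"roll": 0},
    {"fingers": 1,"dx": 0,"dy": 0,"dz": 0,"roll": 0},
    {"fingers": 1,"dx": 0,"dy": 0,"dz": 0,"roll": 0},
  ],
)

```text
time: 14.78
tool_pos: [0.5264, -0.2878, 0.0937]
tcp_rot: [0.346, 3.118, 0.002]
wrist_force: [1.0, 7.5, 7.2]
width: 0.157
grip_force: 68.3
```

Run:
```python
from h import *
s=read_state();q=s["tool_pos"][:2]-LM;print("tcp press x,y",.07+q@U,q@V,s["tool_pos"][2],s["joint_vel"].round(4))
# white pusher along press x in scene: sample brightness along its top (y=-.012, z=.087) before/after
def prof(im,K,T,y):
    xs=np.arange(-.02,.1,.001);px=np.array([proj(pw(x,y,.087),K,T) for x in xs],np.float32)+np.float32([2,1])
    g=cv2.cvtColor(im,cv2.COLOR_BGR2GRAY);return xs,cv2.remap(g,px[None,:,0],px[None,:,1],cv2.INTER_LINEAR)[0].astype(float)
o=np.load("scene2.npz");im,d,K,T,c=snap("scene")
for y in(-.015,-.008,0.):
    xs,a=prof(o["im"],o["K"],o["T"],y);_,b=prof(im,K,T,y)
    for n,p in(("before",a),("after",b)):
        w=np.clip(p-185,0,None);print(y,n,"white centre x %.4f"%((w*xs).sum()/w.sum()),"extent",xs[w>0][[0,-1]].round(3))
u,v=proj(pw(.0255,.014,.0945),K,T);u,v=int(u),int(v);print(u,v,cv2.cvtColor(im,cv2.COLOR_BGR2GRAY)[v-10:v+12,u-14:u+14:1])
```

```text
tcp press x,y -0.21655008071069715 -0.0019306329751458129 0.09369918006921453 [-0.0013 -0.0012  0.0003  0.0021 -0.0011 -0.0004]
-0.015 before white centre x 0.0737 extent [0.065 0.082]
-0.015 after white centre x 0.0320 extent [0.022 0.039]
-0.008 before white centre x 0.0748 extent [0.065 0.083]
-0.008 after white centre x 0.0312 extent [0.022 0.039]
0.0 before white centre x 0.0745 extent [0.065 0.083]
0.0 after white centre x 0.0332 extent [0.024 0.039]
332 237 [[109 112 124 142 147 146 147 142 146 145 145 146 143 146 147 150 151 155
  170 184 178 180 184 194 190 188 180 168]
 [118 114 137 146 145 146 144 145 144 143 149 151 151 153 169 185 180 180
  184 192 190 189 182 168 159 156 149 138]
 [137 138 145 145 144 143 146 148 147 153 168 185 177 178 185 191 190 189
  182 168 160 157 150 133 126 126 126 125]
 [144 144 144 147 146 153 168 184 177 179 185 193 189 190 183 174 160 159
  150 139 128 125 125 121 123 124 125 126]
 [148 150 168 182 177 179 184 191 190 189 183 173 159 157 147 142 129 125
  125 123 124 125 124 124 127 127 124 126]
 [177 177 184 190 189 191 184 172 159 156 156 
[... 1243 characters left out ...]
121 120 118 124 125 127 138 144 148 159 174 176 167 179 190 163  91  44
   81 114 124  86 120 118 120 124 125 125]
 [128 124 122 153 171 172 175 179 177 175 185 187 169 159 160 142  82  83
  156 176 170 130 122 126 124 125 125 124]
 [166 170 171 180 187 188 189 190 181 160 157 152 141 133 126 114  68  84
  157 172 152 131 126 125 126 124 124 121]
 [186 189 187 189 183 172 161 153 142 128 124 119 117 125 123 118  72  61
  113 143 126 122 121 123 122 121 122 125]
 [186 174 161 151 146 135 125 120 117 116 121 122 121 122 127 122 110  89
  110 124 122 118 123 127 125 125 123 126]
 [145 132 127 121 118 118 123 121 122 119 124 123 124 123 122 122 122 119
  124 124 121 122 124 124 125 124 123 122]]
```

Run:
```python
from h import *
for f,b in(("w5.npz",(600,160,640,215)),("w3.npz",(368,105,396,150))):
    t=np.load(f);im,K,T=t["im"],t["K"],t["T"];g=cv2.cvtColor(im,cv2.COLOR_BGR2GRAY)
    for v in range(b[1],b[3]):
        k=np.nonzero(g[v,b[0]:b[2]]<110)[0]
        if len(k):
            u=k.mean()+b[0];p=ray(u,v,K,T,.0945);q=p[:2]-LM;print(f,v,k.min()+b[0],k.max()+b[0],"x %.4f y %.4f"%(.07+q@U,q@V))
```

```text
w5.npz 160 614 616 x 0.0160 y 0.0460
w5.npz 161 613 615 x 0.0155 y 0.0454
w5.npz 162 613 615 x 0.0156 y 0.0448
w5.npz 163 613 615 x 0.0157 y 0.0441
w5.npz 164 613 614 x 0.0156 y 0.0435
w5.npz 165 613 614 x 0.0157 y 0.0429
w5.npz 166 612 614 x 0.0155 y 0.0422
w5.npz 167 612 614 x 0.0157 y 0.0416
w5.npz 168 612 613 x 0.0155 y 0.0410
w5.npz 169 612 613 x 0.0156 y 0.0403
w5.npz 170 611 613 x 0.0154 y 0.0397
w5.npz 171 603 614 x 0.0133 y 0.0391
w5.npz 172 603 631 x 0.0167 y 0.0384
w5.npz 173 602 636 x 0.0203 y 0.0378
w5.npz 174 603 639 x 0.0217 y 0.0372
w5.npz 175 607 639 x 0.0232 y 0.0365
w5.npz 176 610 639 x 0.0243 y 0.0359
w5.npz 177 613 639 x 0.0254 y 0.0352
w5.npz 178 613 639 x 0.0255 y 0.0346
w5.npz 179 613 639 x 0.0257 y 0.0340
w5.npz 180 613 639 x 0.0258 y 0.0333
w5.npz 181 613 639 x 0.0260 y 0.0327
w5.npz 182 613 639 x 0.0261 y 0.0320
w5.npz 183 613 639 x 0.0263 y 0.0314
w5.npz 184 612 639 x 0.0261 y 0.0307
w5.npz 185 612 639 x 0.0262 y 0.0301
w5.npz 186 612 638 x 0.0260 y 0.0294
w5.npz 187 612 638 x 0.0262 y 0.0288
w5.npz 188 612 638 x 0.0263 y 0.0281
w5.npz 189 611 638 x 0.0262
[... 1270 characters left out ...]
.npz 121 374 389 x 0.0254 y 0.0304
w3.npz 122 374 390 x 0.0258 y 0.0295
w3.npz 123 374 389 x 0.0254 y 0.0287
w3.npz 124 374 389 x 0.0254 y 0.0279
w3.npz 125 374 389 x 0.0254 y 0.0271
w3.npz 126 374 389 x 0.0254 y 0.0263
w3.npz 127 374 390 x 0.0259 y 0.0255
w3.npz 128 374 390 x 0.0259 y 0.0246
w3.npz 129 374 389 x 0.0255 y 0.0238
w3.npz 130 375 389 x 0.0259 y 0.0230
w3.npz 131 379 382 x 0.0246 y 0.0222
w3.npz 132 380 382 x 0.0251 y 0.0214
w3.npz 133 381 381 x 0.0251 y 0.0206
w3.npz 134 381 381 x 0.0251 y 0.0197
w3.npz 135 381 381 x 0.0251 y 0.0189
w3.npz 136 381 382 x 0.0255 y 0.0181
w3.npz 137 381 381 x 0.0251 y 0.0173
w3.npz 138 381 382 x 0.0255 y 0.0164
w3.npz 139 381 382 x 0.0255 y 0.0156
```

Both wrist views put the pointer at x ≈ 25.4 mm, and the line is now at about 26.8 mm because the arm gave a little under the spring. I'll pull 1.5 mm further and settle.

step_arm(
  commands=[
    {"fingers": 1,"dx": 0,"dy": -0.0015,"dz": 0,"roll": 0},
    {"fingers": 1,"dx": 0,"dy": -0.0015,"dz": 0,"roll": 0},
    {"fingers": 1,"dx": 0,"dy": -0.0015,"dz": 0,"roll": 0},
    {"fingers": 1,"dx": 0,"dy": -0.0015,"dz": 0,"roll": 0},
    {"fingers": 1,"dx": 0,"dy": -0.0015,"dz": 0,"roll": 0},
    {"fingers": 1,"dx": 0,"dy": -0.0015,"dz": 0,"roll": 0},
    {"fingers": 1,"dx": 0,"dy": -0.0015,"dz": 0,"roll": 0},
    {"fingers": 1,"dx": 0,"dy": -0.0015,"dz": 0,"roll": 0},
  ],
)

```text
time: 15.82
tool_pos: [0.5261, -0.2891, 0.0937]
tcp_rot: [0.346, 3.118, 0.002]
wrist_force: [1.7, 7.8, 7.6]
width: 0.154
grip_force: 68.4
```

Run:
```python
from h import *
s=read_state();q=s["tool_pos"][:2]-LM;x=.07+q@U;print("pulled",-.17333-x,"vel",abs(s["joint_vel"]).max(),s["grip_force"],s["time"])
im,d,K,T,c=snap("scene");P=pts(d,K,T);q=P[...,:2]-LM;X=.07+q@U;Y=q@V
m=(abs(X-.11)<.02)&(abs(Y)<.028)&(P[...,2]>.098)&(P[...,2]<.16);print("die",m.sum(),np.percentile(P[...,2][m],98),np.median(X[m]))
if abs(-.17333-x-.0446)<.0015 and s["grip_force"]>40: print(finish_job())
```

```text
pulled 0.04457202795081741 vel 0.0016566505752826906 68.37077021598816 15.825
die 64 0.11593987933513619 0.11140904075645597
the job is handed in; nothing more can be done
None
```

The ribbon die is fully down in the press slot and released, and the plunger is held at 68 N, drawn back 44.6 mm, which puts its line level with the pointer to within about 1 mm by my measurements; I handed the job in at about 16 s, with no verdict returned.

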